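# Set the foot of the slate stand on a cheese counter

## Robot

A 7-joint arm with a two-finger parallel gripper is mounted at the origin on the work surface. World frame = base frame: x ahead of the robot, y to its left, z up, the work surface at z = 0. Lengths are in m, angles in rad, forces in N, time in s.
With the tool pointing down it reaches from about 0.35 to 0.9 m from the base axis. Payload 7.2 kg.
Tool frame: the origin (TCP) lies at the very end of the fingers, on their centre line; the grasp point (between the pads) lies 19 mm behind it; x points along the fingers, z is the direction in which the jaws open and shut, and the axes are right-handed (so a half turn about x gives the same grasp; the last joint's range is limited). The gripper opens to 88 mm and grips with 3 to 60 N. Pads are 20 mm wide; open, the fingers measure 115 mm over their backs; the gripper's body (75 mm by 178 mm) begins 61 mm behind the grasp point.
Start: joints at [1.126, 0.411, -0.013, 1.596, 0.006, 1.134, -0.082], TCP at [0.23, -0.581, 0.223] pointing down, gripper open.
Joint ranges: [-2.95, 2.95], [-0.29, 1.99], [-1.47, 1.44], [0.14, 2.54], [-1.03, 4.17], [0.13, 1.85], [-2.86, 2.86]. Speed limits (rad/s): [2.39, 2.39, 3.01, 3.01, 3.14, 3.14, 3.14].

## Interface

Orientations are given as a unit quaternion [w, x, y, z].
In Python, from station import move_pose, move_straight, movej, move_gripper, dwell, solve_ik, state, get_image, Unreachable, sign_off gives the robot as it stands. The module is installed in compiled form; this text tells all that it offers. Calls block until the motion is done:
- move_pose(position, orientation): joint-space move of the TCP to a pose.
- move_straight(position, feed=0.15, frame=None): straight line of the TCP; frame=None keeps the orientation; feed is the mean speed in m/s.
- movej(angles): joint-space move.
- move_gripper(opening, newtons=None): finger opening in m; newtons is the grip in N (None keeps the last); returns when the fingers have stopped.
- dwell(seconds).
- solve_ik(position, orientation): joint angles nearest the present ones, or None.
- state(): the state.
- get_image(name): name is "scene" or "top" or "wrist"; returns a dict with "frame" (420x560x3 uint8, blue, green, red), "vfov" (degrees; the focal length in pixels is half the picture's height over the tangent of half this angle, whatever the lens; pixels are square), "cx", "cy" (the principal point, pixels), "k1" (the pictures are not rectified: a ray, as slopes to the right and down, at radius r is drawn at 1 + k1 r^2 times it, then the intrinsics apply), "rvec" (rotation vector, rad) and "tvec" (3), from world to camera coordinates, as OpenCV has them; the wrist camera has in their place "mount" (4x4, takes a point from camera to tool coordinates, whose origin is the TCP and whose axes are the tool frame's). Camera axes: x right, y down, z forward; pixel columns grow to the right and rows downward; lengths in m; the calibration is good to about 2 mm. A picture is of the moment at which its call begins: read the wrist's pose just before it. There is no depth.
A pose or a line that the arm cannot do raises Unreachable and nothing moves.
- sign_off(): hands the job in, once; it reports no verdict.
The state is a dict: "clock": time; "joints": joint angles; "qd": joint speeds; "tau": joint torques, N m; "ee_pos": TCP position; "orientation": TCP orientation; "wrist_force": force on the tool from outside, world axes, zero at the start; "ft_torque": the same for the moment, N m; "opening": finger opening in m.
Only numpy, scipy, OpenCV 4.12 (cv2) and the standard library are available. Lean on these libraries where they do the work, as an engineer would, in place of code of your own. Each camera call takes 0.05 s, during which the arm holds its last target. There are 200 camera calls.

## Task

Set up the foot of the price-slate stand: press its release pedal right down to the stop, then push the sliding leg out by its crossbar until the crossbar is level with the upright marker fin on the board, against its return spring. Holding the leg at the marker, swing the long cam lever fully closed with the same hand, and finish while still holding the leg there, lever shut, so that I can tighten the clamp screw. Do not close the lever before the leg is at the marker, and leave the jars, cheeses, tub and price tag where they stand.

Things in the scene. Friction and masses are not known exactly. Their poses are not given: they have to be found in the camera images.
- stand: Fixed slate stand: plywood board, x = -145 to 200, y = -105 to 105 mm, top 6 mm above the counter, with an aluminium leg housing (x = -45 to 30 mm, 56 mm wide, ribs up to 56 mm above the counter) and a lever bracket (x = 10 to 70, y = -78 to -28 mm, top at 46 mm). Origin at counter height under the housing. Its x axis is the way the leg slides out, y left of that, z up. It never moves.
- leg: Steel sliding leg, axes as the stand's; origin on its axis at the crossbar's centre, 31 mm above the counter, at stand x = 100 mm at the start (home); it slides 75 mm to stand +x. A catch in the housing blocks it until the pedal has once been pressed to its stop, then it is free. A spring pulls it home with 4 N (home) to 5.5 N (fully out), so it must be held where it is wanted.
- bar_left (a point): Left (+y) end of the leg's crossbar, at its mid-height. The crossbar is an upright flat bar across the leg: 12 mm thick along x, from y = -72.5 to +92.5 mm of the leg, 18 to 44 mm above the counter. From it the leg, 30 mm wide, top 18 mm above the counter, runs back into the housing: keep fingertips above that. Push the crossbar out from its housing side, or from astride but loosely.
- marker: Length mark: aluminium clip on the board with an upright fin 5 mm thick (along x), 36 mm tall, just beyond the crossbar's right-hand (-y) end. Origin under the fin, at the board's top; axes as the stand's. It lies 30 to 55 mm farther out (stand +x) than the crossbar's start. The leg is at the mark when the crossbar's centre has the same stand x as this origin.
- pedal (a joint): Angle of the release pedal (rad): 0 up, 0.30 down on its stop. Steel plate 52 mm wide, hinged on the housing's rear (hinge across the stand at x = -51 mm, 34 mm above the counter), reaching 89 mm back to stand -x, sloping up 0.25 rad at rest. Pressed at the pad it takes 5 N to start and 8 N at the stop. It springs back up when let go, and the catch stays open.
- pedal_pad (a point): Where to press the pedal: top of its ribbed end, mid-width, 72 mm from the hinge, 56 mm above the counter at rest and 21 mm lower at the stop. It moves with the pedal.
- cam_lever (a joint): Angle of the cam lever (rad): 0 = closed (lying along stand +x, on its stop); positive = open, its tip swung towards stand +y; starts at 0.40 to 0.60. It turns about an upright pivot and stays where it is left; about 2 N at mid-arm moves it.
- lever_pivot (a point): The cam lever's pivot, 59 mm above the counter, at stand x = 45, y = -58 mm. The lever is a black bar 16 mm wide, 154 mm long from the pivot, 52 to 66 mm above the counter, so it passes 8 mm above the crossbar. Fingers that stand behind the crossbar, on the lever's +y side, reach up past it: moved along the crossbar to stand -y they swing it closed.
- jar_a: Bystander: honey jar 48 mm across, 58 mm tall, on the stand's board beside the pedal; origin under its centre.
- cheese_a: Bystander: small round white cheese 52 mm across, 26 mm tall, on the board to the housing's right (-y); origin under its centre.
- cheese_b: Bystander: small round white cheese 52 mm across, 26 mm tall, on the board to the housing's left (+y); origin under its centre.
- jar_b: Bystander: honey jar 48 mm across, 58 mm tall, on the counter left of the stand; origin under its centre.
- cheese_c: Bystander: round white cheese 90 mm across, 35 mm tall, on the counter left of the stand; origin under its centre.
- tub: Bystander: white lidded tub 96 mm across, 83 mm tall, on the counter right of the stand; origin under its centre.
- tag: Bystander: blank price tag 75 x 66 mm on a wooden foot, on the counter right of the stand; origin under its centre.

How it is judged:
By the outcome, as a careful person would: the job done as asked, in the order asked, and still so for the second after the job is handed in, while the arm keeps its last pose, push and grip.
It also fails if it takes over 53 s, if anything falls off the work surface, if the arm or the gripper's body presses on something with over 40 N, if the wrist force passes 120 N, or if a joint passes its speed limit or range.

## Working session

There is one attempt and no reset: what is moved stays moved. The work goes in short steps, each a Python script; the robot and the scene stay as the last script left them, time stands still between calls to the robot, and variables do not carry over. Pictures are saved under pics/ and viewed, about 8 in all and at most 12, crops included, and the job is handed in when it is done.

```bash
mkdir -p pics; python3 - <<'E'
from station import *
import cv2,numpy as np
for n in("scene","top"):
    im=get_image(n); cv2.imwrite(f"pics/{n}0.png",im["frame"])
    print(n,{k:v for k,v in im.items() if k!="frame"})
    np.save(f"pics/{n}0.npy",im["frame"])
s=state();print(s)
E
```

```text
scene {'vfov': 48.61553427094263, 'cx': 284.9529585267066, 'cy': 203.48619502391307, 'k1': -0.03147221098303298, 'rvec': array([ 2.25737018,  0.61978459, -0.26957813]), 'tvec': array([-0.48179771, -0.14991498,  1.42777759])}
top {'vfov': 50.27909235114967, 'cx': 280.3298422215743, 'cy': 217.08172649727504, 'k1': -0.03332253882407328, 'rvec': array([ 2.17117583, -2.14101697,  0.10299404]), 'tvec': array([-0.00569411,  0.5823681 ,  1.15298615])}
{'clock': 0.1, 'joints': array([ 1.12580097,  0.41180316, -0.01270124,  1.59692147,  0.00563053,
        1.13428281, -0.08220791]), 'qd': array([ 0.00124588, -0.00067981,  0.00068721, -0.00414648, -0.00023665,
        0.00064378, -0.00061289]), 'tau': array([ 2.59343658e-03, -5.89099503e+01,  6.44011516e-01, -2.91712046e+01,
       -5.37620997e-02,  1.45297428e-02,  7.31037289e-05]), 'ee_pos': array([ 0.22975684, -0.58077561,  0.22191958]), 'orientation': array([ 0.58437192,  0.3977398 ,  0.58522616, -0.39726923]), 'wrist_force': array([ 0.01983663, -0.14482946, -0.28740029]), 'ft_torque': array([ 0.02648742,  0.00203169, -0.03251903]), 'opening': 0.08783303056573258}
```

View pics/top0.png

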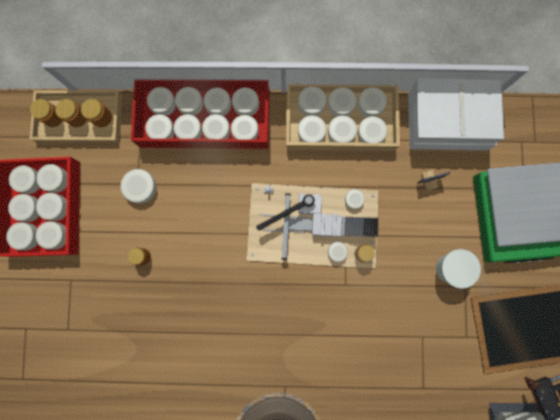

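View pics/scene0.png

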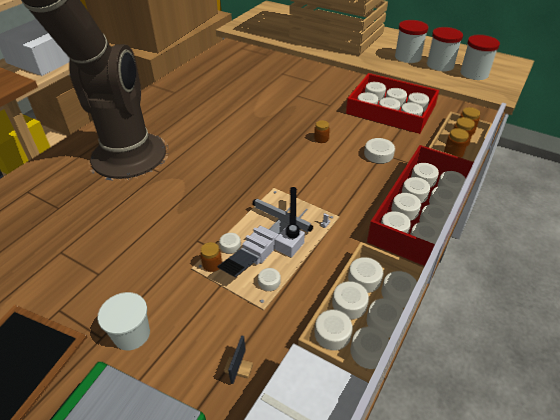

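The top view shows the stand at (250–378, 183–266), with its slide direction towards image left, which is about world +y. The pivot is near (309,200), the marker near (268,190) and the pedal near (362,227). Next I fit the board roughly and take a close wrist look.

```bash
cat > h.py <<'E'
from station import *
import cv2,numpy as np
from scipy.spatial.transform import Rotation as R
def quat(Rm):
    q=R.from_matrix(Rm).as_quat(); return np.r_[q[3],q[:3]]
def rot(q): return R.from_quat(np.r_[q[1:],q[0]]).as_matrix()
def cam(name):
    s=state(); im=get_image(name); f=im["frame"].shape[0]/2/np.tan(np.radians(im["vfov"])/2)
    if "mount" in im:
        T=np.eye(4);T[:3,:3]=rot(s["orientation"]);T[:3,3]=s["ee_pos"];C=T@np.asarray(im["mount"])
        Rc,o=C[:3,:3],C[:3,3]
    else:
        Rw=cv2.Rodrigues(np.asarray(im["rvec"]))[0]; Rc=Rw.T; o=-Rw.T@np.asarray(im["tvec"])
    K=np.array([[f,0,im["cx"]],[0,f,im["cy"]],[0,0,1.]])
    return dict(img=im["frame"],K=K,k1=im["k1"],R=Rc,o=o)
def ray(c,uv,z):
    uv=np.atleast_2d(np.float64(uv)).reshape(-1,1,2)
    n=cv2.undistortPoints(uv,c["K"],np.array([c["k1"],0,0,0,0.])).reshape(-1,2)
    d=np.c_[n,np.ones(len(n))]@c["R"].T
    return c["o"]+d*((z-c["o"][2])/d[:,2])[:,None]
def proj(c,P):
    Rw=c["R"].T
    return cv2.projectPoints(np.float64(P).reshape(-1,1,3),cv2.Rodrigues(Rw)[0],-Rw@c["o"],c["K"],np.array([c["k1"],0,0,0,0.]))[0].reshape(-1,2)
def save(c,n): 
    cv2.imwrite(f"pics/{n}.png",c["img"]); np.savez(f"pics/{n}.npz",**c)
def tool(jaw):  # tool down, jaw axis along horizontal dir
    z=np.r_[jaw/np.linalg.norm(jaw),0]; x=np.array([0,0,-1.]); return quat(np.c_[x,np.cross(z,x),z])
E
python3 - <<'E'
from h import *
c=cam("top"); hsv=cv2.cvtColor(c["img"],cv2.COLOR_BGR2HSV)
print(hsv[258,300],hsv[190,330],hsv[290,300],hsv[258,265])
# bright wood within a window
w=np.zeros(hsv.shape[:2],np.uint8); w[165:285,230:400]=1
m=((hsv[...,2]>175)&(w>0)).astype(np.uint8)
m=cv2.morphologyEx(m,cv2.MORPH_OPEN,np.ones((3,3)));
cs=max(cv2.findContours(m,0,2)[0],key=cv2.contourArea)
r=cv2.minAreaRect(cs); b=cv2.boxPoints(r); P=ray(c,b,.006)
print(b,P,np.linalg.norm(P-np.roll(P,1,0),axis=1)); ctr=P.mean(0)
print("centre",ctr)
s=state();print(rot(s["orientation"]))
im=get_image("wrist");print(im["mount"],im["vfov"])
E
```

```text
[ 18  68 215] [ 19  70 207] [ 17 113 144] [ 19  66 215]
[[245.70691 259.98276]
 [250.2793  182.25174]
 [378.48273 189.79312]
 [373.91034 267.52414]] [[ 0.46826103  0.09414511  0.006     ]
 [ 0.68020693  0.08658172  0.006     ]
 [ 0.66364555 -0.26327094  0.006     ]
 [ 0.45305716 -0.24911844  0.006     ]] [0.34360009 0.21208081 0.35024443 0.21106341]
centre [ 0.56629267 -0.08291564  0.006     ]
[[-5.11212580e-04  9.29836282e-01  3.67973134e-01]
 [ 1.03856258e-03  3.67973477e-01 -9.29835707e-01]
 [-9.99999330e-01 -9.31805820e-05 -1.15380584e-03]]
[[-1.14379671e-03 -2.96048807e-01  9.55172129e-01 -1.61718895e-01]
 [-1.89541581e-04 -9.55172672e-01 -2.96049203e-01  8.27970970e-02]
 [ 9.99999328e-01 -5.19664939e-04  1.03640980e-03 -1.69894078e-06]
 [ 0.00000000e+00  0.00000000e+00  0.00000000e+00  1.00000000e+00]] 61.23620092455603
```

```bash
cat >> h.py <<'E'
import json,os
def stand():
    d=json.load(open("stand.json")); o=np.array(d["o"]); a=d["yaw"]; ux=np.array([np.cos(a),np.sin(a)]); return o,ux,np.array([-ux[1],ux[0]])
def W(x,y,z):
    o,ux,uy=stand(); return np.r_[o+ux*x/1000+uy*y/1000,z/1000]
def S(P):
    o,ux,uy=stand(); d=np.atleast_2d(P)[:,:2]-o; return np.round(np.c_[d@ux,d@uy,np.atleast_2d(P)[:,2]]*1000,1)
E
python3 - <<'E'
from h import *
a=np.arctan2(.3467,.0159); ux=np.array([np.cos(a),np.sin(a)])
o=np.array([.56629,-.08292])-.0275*ux
json.dump(dict(o=list(o),yaw=a),open("stand.json","w"))
o,ux,uy=stand()
for j in(-1,1):
  q=tool(j*uy)
  for p in((70,0,200),(-121,0,35),(140,-36,24),(90,60,24)):
    r=solve_ik(W(*p),q); print(j,p,None if r is None else np.round(r,2))
print(W(0,0,0),a)
move_pose(W(70,0,200),tool(-uy)); dwell(.3)
c=cam("wrist"); save(c,"w1"); print(state()["clock"])
b=[W(x,y,6) for x in(-145,200) for y in(-105,105)]+[W(45,-58,66)]
print(proj(c,b))
E
```

```text
-1 (70, 0, 200) [ 0.47  0.41 -0.64  1.73  0.27  1.09 -0.3 ]
-1 (-121, 0, 35) [ 0.59  0.62 -0.38  1.79  0.31  0.79  0.  ]
-1 (140, -36, 24) [ 0.28  0.69 -0.58  1.78  0.49  0.83 -0.58]
-1 (90, 60, 24) [ 0.37  0.55 -0.56  2.02  0.45  0.69 -0.52]
1 (70, 0, 200) [-0.85  0.63  1.26  1.81 -0.65  1.19 -2.57]
1 (-121, 0, 35) [ 0.14  0.6   0.23  1.82 -0.19  0.74 -2.71]
1 (140, -36, 24) [ 0.64  1.02 -1.25  1.75  1.05  1.2   2.18]
1 (90, 60, 24) [ 0.81  0.9  -1.25  2.    1.01  1.06  2.17]
[ 0.56503015 -0.11039113  0.        ] 1.524967463420051
2.825
[[368.1568624  358.6214626 ]
 [197.58262464 358.74891845]
 [393.58868341  53.44503492]
 [171.07322884  53.69654213]
 [347.7231389  230.16080272]]
```

View pics/w1.png

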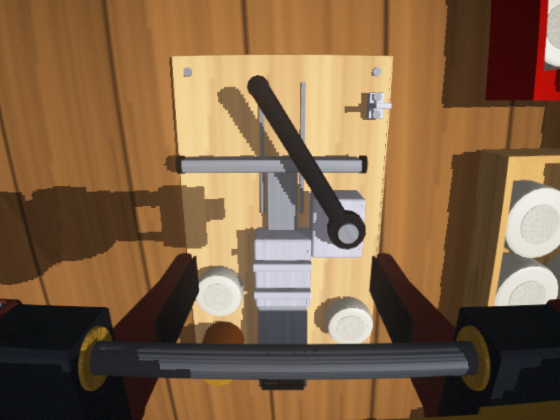

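The predicted projections of the board and pivot match the image to about 3 px. The bar ends are at (180,163) and (366,163), the pivot at (347,232), the marker clip near (376,105) and the lever tip at (258,84). Next I measure these points and go nearer for the marker.

```bash
python3 - <<'E'
from h import *
o,ux,uy=stand()
c=np.load("pics/w1.npz")
print("corners",S(ray(c,[(173,57),(392,56)],.006)))
print("barends top",S(ray(c,[(180,161),(366,161)],.044)))
print("pivot",S(ray(c,[(347,231)],.066)),"tip",S(ray(c,[(258,84)],.066)),"clip",S(ray(c,[(376,105)],.012)))
move_gripper(0.0)
move_straight(W(115,-20,140)); dwell(.3)
c=cam("wrist"); save(c,"w2")
u=proj(c,[W(140,-85,30)])[0]; print(u, state()["clock"],state()["ee_pos"])
x0=int(np.clip(u[0]-130,0,300));y0=int(np.clip(u[1]-100,0,220));print(x0,y0)
cv2.imwrite("pics/w2c.png",cv2.resize(c["img"][y0:y0+200,x0:x0+260],None,fx=3,fy=3,interpolation=cv2.INTER_CUBIC))
E
```

```text
corners [[ 197.   103.3    6. ]
 [ 197.7 -103.6    6. ]]
barends top [[103.5  92.5  44. ]
 [103.2 -75.4  44. ]]
pivot [[ 44.2 -57.4  66. ]] tip [[167.9  19.1  66. ]] clip [[152.2 -89.4  12. ]]
[364.54140916 179.89064079] 5.1833 [0.5904593  0.00304629 0.14054674]
234 79
```

View pics/w2c.png

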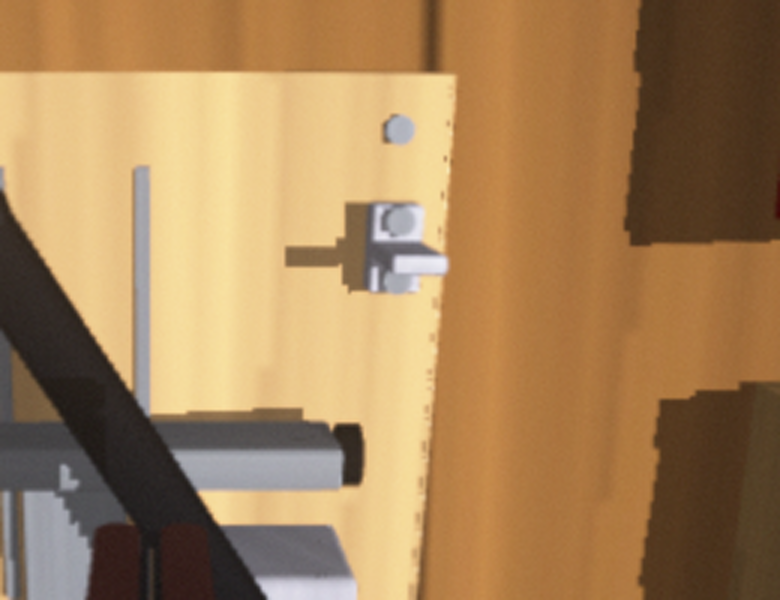

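The fin's top face is centred at crop (420,264). The bar's top face spans rows 449–489 at crop x≈300.

```bash
python3 - <<'E'
from h import *
c=np.load("pics/w2.npz"); f=lambda x,y:(x/3+234,y/3+79)
print("fin",S(ray(c,[f(420,264),f(420,254),f(420,274)],.042)))
print("bar",S(ray(c,[f(300,469),f(300,449),f(300,489),f(352,455)],.044)))
print("corner",S(ray(c,[f(456,74)],.006)))
# second view: fin from w1 full
c=np.load("pics/w1.npz")["img"]
g=cv2.cvtColor(c,cv2.COLOR_BGR2GRAY); print(g[98:114,380:394])
E
```

```text
fin [[152.3 -88.7  42. ]
 [154.8 -88.5  42. ]
 [149.8 -88.9  42. ]]
bar [[ 99.  -60.7  44. ]
 [104.5 -60.4  44. ]
 [ 93.4 -60.9  44. ]
 [102.8 -74.   44. ]]
corner [[ 198.1 -104.5    6. ]]
[[189 209 227 224 216 213 214 213 211 205 154 128 129 126]
 [197 219 229 224 213 215 214 209 174 187 157 129 127 126]
 [217 228 230 219 210 213 215 210 176 190 161 133 130 130]
 [227 230 230 223 216 215 213 212 204 211 170 133 129 128]
 [222 223 224 220 211 213 213 209 181 181 163 136 127 127]
 [213 215 215 213 211 209 208 209 205 205 196 159 134 129]
 [228 229 231 228 228 229 228 229 231 232 231 187 140 131]
 [226 227 227 227 226 227 229 229 230 231 229 186 137 130]
 [224 224 221 221 221 224 225 226 228 228 225 173 129 128]
 [214 214 213 210 213 213 214 216 218 218 214 174 134 129]
 [201 202 199 194 196 198 197 198 197 189 183 156 133 128]
 [215 215 212 200 201 200 201 199 195 169 137 132 129 129]
 [227 230 228 215 212 213 212 211 206 175 129 130 129 129]
 [222 230 227 212 215 215 214 202 195 178 135 130 129 128]
 [208 228 224 209 213 216 211 191 183 181 139 129 129 130]
 [200 227 225 210 213 215 212 202 192 181 135 129 129 130]]
```

```bash
python3 - <<'E'
from h import *
move_straight(W(-121,0,130),feed=.2); move_straight(W(-121,0,62)); 
dwell(.2); f0=state()["wrist_force"]
for z in(50,42,37,35.5,34.5,33.5,32.5,31.5):
    move_straight(W(-121,0,z),feed=.05); dwell(.15); s=state(); f=s["wrist_force"]-f0
    print(z,S(s["ee_pos"]),np.round(f,1))
    if f[2]>18: break
c=cam("wrist"); save(c,"w3")
move_straight(W(-121,0,130),feed=.2); print(state()["clock"])
E
```

```text
50 [[-121.3   -0.5   50.5]] [ 1.1 -2.1  4.8]
42 [[-121.6   -0.3   42.4]] [ 0.6 -3.   6.5]
37 [[-121.9   -0.2   37.5]] [ 0.1 -3.4  7.6]
35.5 [[-122.    -0.3   36.2]] [ 0.5 -3.8  8.4]
34.5 [[-122.    -0.3   35.3]] [ 0.8 -3.8  9.7]
33.5 [[-122.    -0.3   34.3]] [-0.7 -4.1  9.3]
32.5 [[-122.    -0.3   33.6]] [-0.9 -5.  13. ]
31.5 [[-122.    -0.4   33.4]] [-3.4 -3.1 20.1]
11.4083
```

Pedal stop reached: 20 N and no further descent at z≈33.4. Now I push the leg.

```bash
python3 - <<'E'
from h import *
move_straight(W(75,38,130),feed=.25); move_straight(W(75,38,26),feed=.15)
dwell(.2); f0=state()["wrist_force"]; o,ux,uy=stand()
for x in(85,95,110,125,132,134):
    move_straight(W(x,38,26),feed=.06); dwell(.1); s=state(); f=s["wrist_force"]-f0
    print(x,S(s["ee_pos"]),np.round([f[:2]@ux,f[:2]@uy,f[2]],1))
dwell(.2);c=cam("wrist"); save(c,"w4"); print(state()["clock"])
cv2.imwrite("pics/w4b.png",c["img"])
print(proj(c,[W(153,-89,42),W(153,-65,44)]))
E
```

```text
85 [[84.5 37.7 26.3]] [-3.7 -1.4  2.5]
95 [[94.5 37.8 26.1]] [-3.5 -0.4  2.9]
110 [[109.4  37.8  26. ]] [-3.3 -2.8  0.9]
125 [[124.3  38.   26. ]] [-4.4 -2.5  1. ]
132 [[131.2  38.1  25.9]] [-4.7 -2.5  1.5]
134 [[133.2  38.1  25.9]] [-4.  -1.5  1.4]
16.2
[[550.92610235 248.56157954]
 [506.98774387 251.00441965]]
```

View pics/w4b.png

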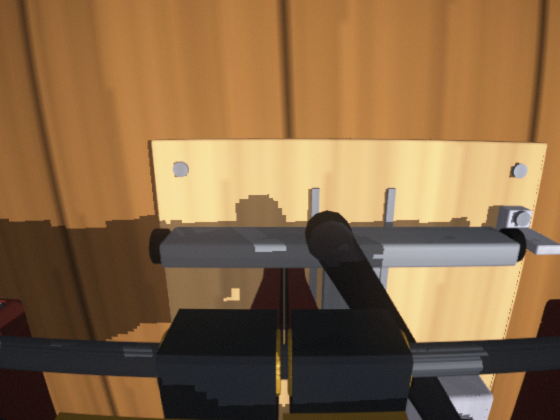

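The leg has moved with the fingers. The bar is now at rows ~228–267, the fin top at about (545,243) and the lever tip at (328,228), left open. I'll zoom in on the fin and bar end.

```bash
python3 - <<'E'
from h import *
c=np.load("pics/w4.npz"); cv2.imwrite("pics/w4c.png",cv2.resize(c["img"][200:290,440:560],None,fx=6,fy=6,interpolation=cv2.INTER_CUBIC))
g=cv2.cvtColor(c["img"],cv2.COLOR_BGR2GRAY)
print(g[220:275,[430,470,500]].mean(1).round().astype(int)); print(g[220:260,550])
E
```

```text
[167 158 132 126 127 127 116  80  68  59  55  56  65  70  71  72  73  72
  73  74  75  75  79 104 131 151 166 179 184 183 180 179 178 177 176 174
 171 170 169 167 165 164 163 162 157 149 169 199 208 208 210 209 209 209
 210]
[140 140 139 139 139 142 142 141 140 142 142 141 140 141 143 144 141 140
 135 117 101  96  96  95 105 164 204 222 220 217 214 212 210 197 165 139
 136 135 135 135]
```

View pics/w4c.png

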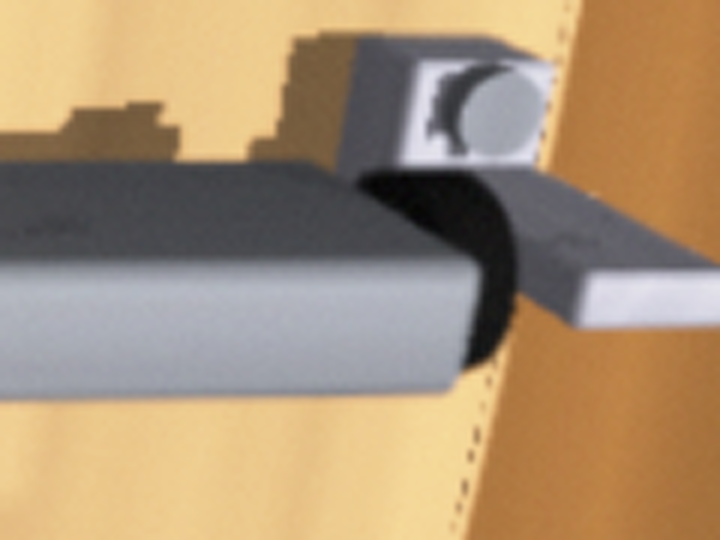

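```bash
python3 - <<'E'
from h import *
c=np.load("pics/w4.npz")
print("bar",S(ray(c,[(500,243.3),(500,265.8)],.044)),"fin",S(ray(c,[(550,245),(550,254.3)],.042)))
E
```

```text
bar [[156.8 -60.8  44. ]
 [145.6 -63.   44. ]] fin [[154.8 -88.   42. ]
 [150.1 -89.2  42. ]]
```

```bash
python3 - <<'E'
from h import *
c=np.load("pics/w4.npz")
g=cv2.cvtColor(c["img"],cv2.COLOR_BGR2GRAY).astype(float)
for u in(185,210,250,420,460,500):
    d=np.diff(cv2.GaussianBlur(g[:,u-3:u+4].mean(1)[:,None],(1,3),0)[:,0])
    t=235+np.argmax(d[235:252])+.5; k=256+np.argmax(np.abs(d[256:274]))+.5
    p=S(ray(c,[(u,t),(u,k)],.044)); print(u,t,k,p[0,0],p[1,0],p[:,0].mean(),p[:,1].mean())
E
```

```text
185 243.5 267.5 157.3 145.6 151.45 80.75
210 244.5 267.5 156.8 145.7 151.25 69.55000000000001
250 244.5 267.5 156.8 145.8 151.3 51.85
420 243.5 266.5 157.1 145.9 151.5 -23.9
460 243.5 266.5 156.9 145.6 151.25 -42.6
500 243.5 265.5 156.7 145.8 151.25 -61.9
```

```bash
python3 - <<'E'
from h import *
o,ux,uy=stand(); X=135.1
move_straight(W(X,38,26),feed=.03); dwell(.2)
for y in(20,0,-15,-28,-34,-36,-37,-38,-39,-40,-41,-42):
    move_straight(W(X,y,26),feed=.06); dwell(.15); s=state(); f=s["wrist_force"]
    print(y,S(s["ee_pos"]),np.round([f[:2]@ux,f[:2]@uy,f[2]],1))
    if f[:2]@uy>14: break
dwell(.3);c=cam("wrist"); save(c,"w5"); print(state()["clock"])
E
```

```text
20 [[134.   21.3  25.1]] [-5.4 -0.1 -3.4]
0 [[134.    1.6  24.9]] [-5.3  1.5 -4.8]
-15 [[134.2 -13.6  25. ]] [-4.8  1.2 -4.8]
-28 [[134.5 -26.9  25.3]] [-4.5  1.2 -4.5]
-34 [[134.7 -33.   25.5]] [-3.5  1.9 -3.8]
-36 [[134.9 -34.5  25.5]] [-4.5  3.8 -1.7]
-37 [[134.9 -35.3  25.5]] [-3.8  5.1 -1.1]
-38 [[134.9 -36.2  25.5]] [-4.1  4.7 -1.7]
-39 [[135.  -36.9  25.4]] [-3.8  6.8 -0.2]
-40 [[135.  -37.1  25.4]] [-4.   9.   2.3]
-41 [[135.  -37.1  25.3]] [-5.4 12.3  5.1]
-42 [[135.  -37.2  25.3]] [-4.6 16.6  6.8]
22.5
```

View pics/w5.png

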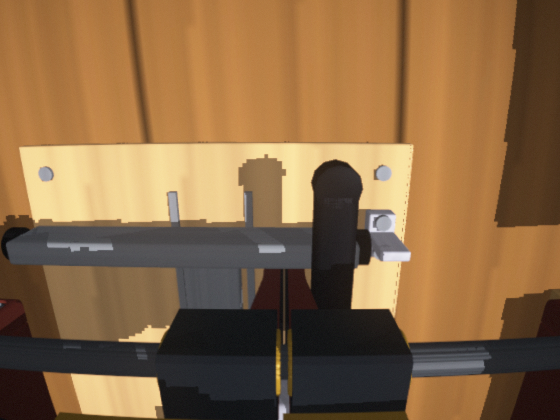

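The lever now lies along the stand x axis at cols 312–357, against its stop (17 N and no more travel). Next I check the bar against the fin again.

```bash
python3 - <<'E'
from h import *
c=np.load("pics/w5.npz")
g=cv2.cvtColor(c["img"],cv2.COLOR_BGR2GRAY).astype(float)
for u in(40,60,140,200,235,300):
    d=np.diff(cv2.GaussianBlur(g[:,u-3:u+4].mean(1)[:,None],(1,3),0)[:,0])
    t=235+np.argmax(d[235:252])+.5; k=256+np.argmax(np.abs(d[256:274]))+.5
    p=S(ray(c,[(u,t),(u,k)],.044)); print(u,t,k,p[0,0],p[1,0],p[:,0].mean(),p[:,1].mean())
print(g[240:266,398:402].mean(1).round())
print("lever",S(ray(c,[(313,195),(360,195),(335,175)],.066)))
cv2.imwrite("pics/w5c.png",cv2.resize(c["img"][205:290,285:415],None,fx=6,fy=6,interpolation=cv2.INTER_CUBIC))
E
```

```text
40 242.5 262.5 158.9 148.8 153.85000000000002 74.15
60 242.5 265.5 159.0 147.5 153.25 64.1
140 243.5 266.5 159.0 147.8 153.4 25.75
200 244.5 268.5 158.8 147.2 153.0 -1.45
235 244.5 268.5 158.9 147.3 153.10000000000002 -17.05
300 244.5 268.5 159.0 147.5 153.25 -45.6
[141. 123. 118. 114. 112. 111. 109. 110. 109. 110. 113. 146. 196. 224.
 231. 230. 228. 227. 226. 224. 214. 210. 208. 198. 186. 185.]
lever [[186.7 -48.9  66. ]
 [186.8 -65.5  66. ]
 [193.9 -56.4  66. ]]
```

View pics/w5c.png

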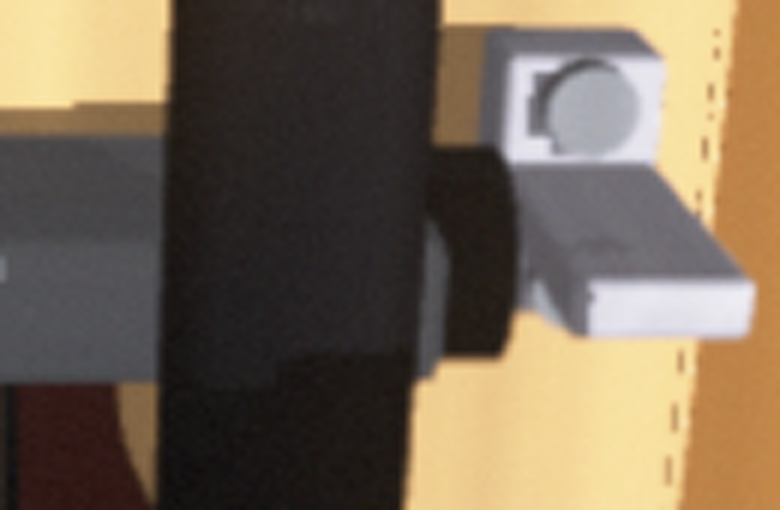

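```bash
python3 - <<'E'
from h import *
c=np.load("pics/w5.npz")
print(S(ray(c,[(398,251.6),(398,261.2)],.042)))
s=state();print(s["clock"],S(s["ee_pos"]),s["wrist_force"])
E
```

```text
[[154.8 -89.4  42. ]
 [150.1 -89.9  42. ]]
22.5 [[135.  -37.2  25.3]] [-15.42581805  -3.25017113   6.5156389 ]
```

The bar reads 153.2 and the fin 152.45, so I ease back 0.7 mm and relax the side push a little.

```bash
python3 - <<'E'
from h import *
o,ux,uy=stand()
move_straight(W(134.4,-40.5,26),feed=.02); dwell(1.0)
s=state();f=s["wrist_force"];print(s["clock"],S(s["ee_pos"]),np.round([f[:2]@ux,f[:2]@uy,f[2]],1))
c=cam("wrist"); save(c,"w6")
g=cv2.cvtColor(c["img"],cv2.COLOR_BGR2GRAY).astype(float)
for u in(60,140,200,235,300):
    d=np.diff(cv2.GaussianBlur(g[:,u-3:u+4].mean(1)[:,None],(1,3),0)[:,0])
    t=235+np.argmax(d[235:252])+.5; k=256+np.argmax(np.abs(d[256:274]))+.5
    p=S(ray(c,[(u,t),(u,k)],.044)); print(u,t,k,p[:,0].mean())
print(g[240:266,398:402].mean(1).round())
b=cam("top"); cv2.imwrite("pics/fin.png",cv2.resize(np.hstack([c["img"],b["img"][:, 100:480]]),None,fx=.85,fy=.85))
E
```

```text
23.75 [[134.9 -37.   25.4]] [-3.  10.1  3.2]
60 242.5 265.5 153.25
140 243.5 266.5 153.3
200 243.5 268.5 153.14999999999998
235 244.5 268.5 153.05
300 244.5 268.5 153.15
[134. 119. 115. 111. 111. 110. 110. 109. 108. 109. 116. 161. 208. 228.
 232. 230. 228. 227. 226. 224. 210. 207. 206. 198. 186. 186.]
```

View pics/fin.png

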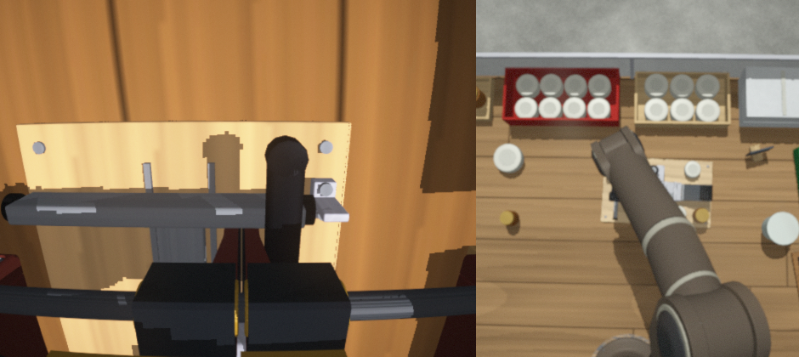

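TCP moved only 0.1 mm because it is sticking on the lever. I'll command slightly more.

```bash
python3 - <<'E'
from h import *
o,ux,uy=stand()
for X in(133.8,133.3,132.8,132.3):
    move_straight(W(X,-40.2,26),feed=.02); dwell(.5)
    s=state();f=s["wrist_force"];x=S(s["ee_pos"])[0];print(X,s["clock"],x,np.round([f[:2]@ux,f[:2]@uy,f[2]],1))
    if x[0]<134.5: break
dwell(1)
c=cam("wrist"); save(c,"w7")
g=cv2.cvtColor(c["img"],cv2.COLOR_BGR2GRAY).astype(float)
for u in(60,140,200,235,300):
    d=np.diff(cv2.GaussianBlur(g[:,u-3:u+4].mean(1)[:,None],(1,3),0)[:,0])
    t=235+np.argmax(d[235:252])+.5; k=256+np.argmax(np.abs(d[256:274]))+.5
    p=S(ray(c,[(u,t),(u,k)],.044)); print(u,t,k,p[:,0].mean())
print(g[248:266,398:402].mean(1).round(),S(ray(c,[(398,251.3),(398,260.9)],.042))[:,0],S(ray(c,[(313,195),(360,195)],.066)))
E
```

```text
133.8 24.6 [135.  -37.1  25.4] [-1.7  9.2  1.7]
133.3 25.35 [134.9 -37.1  25.4] [-0.5  9.3  0.4]
132.8 26.1 [134.8 -37.1  25.4] [0.7 9.  0.4]
132.3 26.85 [134.6 -37.   25.4] [0.5 9.  0.1]
60 242.5 265.5 152.75
140 243.5 266.5 152.9
200 243.5 267.5 152.95
235 244.5 268.5 152.65
300 244.5 268.5 152.75
[109. 112. 147. 196. 225. 231. 231. 228. 226. 226. 225. 214. 211. 208.
 198. 186. 186. 188.] [154.5 149.8] [[186.1 -48.6  66. ]
 [186.2 -65.2  66. ]]
```

```bash
python3 - <<'E'
from h import *
o,ux,uy=stand()
move_straight(W(134.6,-40,26),feed=.02); dwell(1.2)
s=state();f=s["wrist_force"];print(s["clock"],S(s["ee_pos"])[0],np.round([f[:2]@ux,f[:2]@uy,f[2]],1))
c=cam("wrist")
g=cv2.cvtColor(c["img"],cv2.COLOR_BGR2GRAY).astype(float)
for u in(60,140,200,235,300):
    d=np.diff(cv2.GaussianBlur(g[:,u-3:u+4].mean(1)[:,None],(1,3),0)[:,0])
    t=235+np.argmax(d[235:252])+.5; k=256+np.argmax(np.abs(d[256:274]))+.5
    print(u,t,k,S(ray(c,[(u,t),(u,k)],.044))[:,0].mean())
print(g[248:266,398:402].mean(1).round(),S(ray(c,[(313,195),(360,195)],.066)))
x=S(s["ee_pos"])[0,0]
if 133.6<x<135.2: sign_off(); print("signed off")
E
```

```text
29.3667 [134.7 -37.1  25.4] [-3.   8.4  1.8]
60 242.5 265.5 153.05
140 243.5 267.5 152.85
200 244.5 268.5 152.7
235 244.5 268.5 152.75
300 244.5 268.5 152.85
[110. 112. 144. 194. 224. 232. 230. 229. 227. 225. 223. 214. 211. 208.
 206. 198. 189. 185.] [[186.3 -48.7  66. ]
 [186.4 -65.2  66. ]]
the job is handed in; nothing more can be done
signed off
```

The foot of the stand is set up and handed in. The closed fingers are still holding the leg at the marker with the cam lever shut, ready for you to tighten the clamp screw. I handed it in at about 29 s on the robot's clock.

- **Pedal:** I pressed it until it would go no lower: tip at about 33 mm, with the force rising to 20 N. The catch opened and the leg slid out freely afterwards.
- **Leg:** I pushed it out about 53 mm from its housing side. The last check puts the crossbar at stand x ≈ 152.8 mm and the marker fin at about 152.4 mm, so they agree to about 0.5 mm. Single-camera readings can be off by about 1 mm.
- **Lever:** I closed it only after the leg was within about 1 mm of the mark. It lies along stand y ≈ -57 mm and is held against its stop with about 8 N.
- **Jars, cheeses, tub and tag:** Nothing looked disturbed in the last overhead view. The arm hid part of the stand, including at least one cheese, and I did not measure their positions again.

While closing the lever the leg went about 0.7 mm past the mark. My first correction did not move it because the fingers stuck on the lever. The second brought it back to the 0.5 mm above, and I left it there.

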